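# Clamp the calibration target in the rig's collet

## Task

Take the post with the black dotted target block out of the wooden rack, set its shank in the mouth of the collet and press it gently down until it stands fully home on the seat. Then turn the orange-knobbed lever clockwise (seen from above) until the jaws grip the shank firmly, stopping as soon as you clearly feel them bite: over-tightening marks the shank. Let go, and leave the other two posts and the other things on the bench where they are.

Things in the scene. Friction and masses are not known exactly. Their poses are not given: they have to be found in the camera images.
- target: Calibration target: round steel shank 12 mm across, 70 mm long, foot tapered to 7 mm over the last 4 mm, carrying a black block 26 x 26 mm, 30 mm tall, with white dots (grip it there, z = 70 to 100 mm). About 0.1 kg. Origin at the centre of the foot; z up the shank, x and y square to the block's sides. It starts upright in one of the rack's holes, foot 10 mm above the bench.
- rack: Fixed dark wooden rack, 50 (x) by 190 (y) by 35 mm tall, origin at the centre of its underside. Three holes, 25 mm deep, along its y axis at y = -65, 0 and 65 mm hold three posts: the target, a white ball on a post and a brass pointer post. Which post is in which hole varies.
- ball_post: Bystander: steel post with a white 26 mm ball on top, 100 mm tall, standing in the rack. Origin at the foot.
- pointer_post: Bystander: steel post with a brass collar (24 mm) and a steel needle on top, 108 mm tall, standing in the rack. Origin at the foot.
- collet: Fixed collet station: aluminium base plate 110 x 110 x 12 mm, vertical steel body 44 mm across, dark knurled nut 52 mm across (z = 64 to 80 mm) topped by a steel mouth cone (z = 80 to 88 mm). Origin at the centre of the underside, z up the bore. The bore is 14 mm across, about 1 mm play all round the shank.
- collet_mouth (a point): Centre of the collet's mouth, at the top of the cone, 88 mm above the bench; the cone is about 30 mm across there and narrows to about 15 mm.
- collet_seat (a point): Centre of the seat, the floor of the bore, 58 mm below the mouth. Fully home: the shank's foot rests on it, the block's underside 12 mm above the mouth. Sprung plungers drag on the shank over the last 15 mm: it does not sink home by its own weight; it takes a push of some 2 to 8 N until the foot meets the hard seat. A brass rim 5 mm high centres the foot.
- seat: The brass floor of the collet's bore, on which the shank's foot comes to rest. More than 20 N on it is needless; 35 N damages it.
- jaw_a: One of three steel jaws inside the nut. The nut draws all in equally, 4 mm per rad; clear of the shank at first, they bite after 0.3 to 1.0 rad of turning. Free turning takes a sideways push of 6 to 9 N on the knob; once they bite it climbs smoothly. About 5 N above free is a firm grip, 7 N above marks the shank. The nut stays where left.
- lever_knob (a point): Top centre of the orange knob: upright round grip 16 mm across, 50 mm tall (77 to 127 mm above the bench), at the end of the steel lever (top 76 mm above the bench), 78 mm from the collet's axis. The lever turns the nut about that axis; clockwise from above closes the jaws. It is indexed at random on the nut: its position does not tell where the jaws bite.
- zoom_lens: Bystander: black zoom lens standing on end, 80 mm across, 125 mm tall. Origin under its centre.
- lens_cap: Bystander: flat black lens cap, 72 mm across, 10 mm thick, lying on the bench. Origin under its centre.
- driver: Bystander: screwdriver with an orange handle lying on the bench.
- wash_bottle: Bystander: clear bottle with a blue cap, 70 mm across, 150 mm tall. Origin under its centre.
- filter_box: Bystander: small cardboard box, 90 x 60 x 35 mm. Origin under its centre.
Mind the look-alikes: they are no part of the job. Leave any pink or red look-alike of the target alone.

How it is judged:
By the outcome, as a careful person would: the job done as asked, in the order asked, and still so for the second after the job is handed in, with the robot touching nothing.
It also fails if it takes over 72 s, if anything falls off the work surface, if the arm or the gripper's body presses on something with over 40 N, if the wrist force passes 120 N, or if a joint passes its speed limit or range.

## Robot

A 7-joint arm with a two-finger parallel gripper is mounted at the origin on the work surface. World frame = base frame: x ahead of the robot, y to its left, z up, the work surface at z = 0. Lengths are in mm, angles in rad, forces in N, time in s.
With the tool pointing down it reaches from about 425 to 1025 mm from the base axis. Payload 9.4 kg.
Tool frame: the origin (TCP) lies midway between the tips of the shut fingers; the grasp point (between the pads) lies 19 mm behind it (tcp_to_grasp is the distance from the TCP to the grasp point, in mm); x points along the fingers, y is the direction in which the jaws open and shut, and the axes are right-handed (so a half turn about x gives the same grasp; the last joint's range is limited). The gripper opens to 85 mm and grips with 20 to 120 N. Pads are 22 mm wide; open, the fingers measure 114 mm over their backs; the gripper's body (76 mm by 85 mm) begins 54 mm behind the grasp point. The pads swing forward as they close: fully open they stand 13 mm farther back than shut.
Start: joints at [-1.233, 0.599, -0.003, 1.599, 0.002, 0.943, -0.08], TCP at [292.184, 663.515, 231.275] pointing down, gripper open.
Joint ranges: [-2.57, 2.57], [-0.35, 1.97], [-1.29, 1.29], [0.11, 2.56], [-1.05, 4.19], [0.11, 1.86], [-2.63, 2.63]. Speed limits (rad/s): [2.22, 2.22, 3.01, 3.01, 3.14, 3.14, 3.14].

## Interface

Orientations are given as a unit quaternion [w, x, y, z].
In Python, from workcell import get_state, read_camera, hand_in, tcp_to_grasp gives the robot as it stands.
- The arm moves only by the tool drive_tool, never from a script. Its argument "targets" is text: rows parted by semicolons, each of 5 numbers parted by spaces: the closure in counts, from 0 (fully open) to 255 (shut), then the shift along the tool's x, y, z in m, then the turn about the tool's x in degrees. In form: claw x y z turn; .... A call has 1 to 10 rows; each row is the pose to reach, as a shift and turn from the pose commanded when the call began, along the tool's axes at that moment; what a row does not reach only later rows make up. A row lasts 1/8 s, in which the tool goes at most 62.5 mm and 10.7 degrees, less where a joint would pass 70% of its speed; a pose out of reach is approached as far as the arm can. A call with a gripper value outside its range is refused whole. The fingers move at their own pace and stop on an object; "newtons" is the grip in N (left out, the last holds). Time passes only in rows, so rows that repeat a pose let the fingers close. It gives the time, the measured TCP pose, the force and the opening at its end, in the units of the state.
- get_state(): the state, without advancing time (a new reading comes with each control period).
- read_camera(name): name is "scene" or "top"; returns a dict with "pixels" (420x560x3 uint8, blue, green, red), "K" (3x3 intrinsics, pixels), "position" and "rotation" of the camera in the world. Camera axes: x right, y down, z forward; pixel columns grow to the right and rows downward; lengths in mm; the calibration is good to about 2 mm. A picture is of the moment at which its call begins. There is no depth.
- hand_in(): hands the job in, once; it reports no verdict.
The state is a dict: "time_s": time; "joint_pos": joint angles; "joint_vel": joint speeds; "joint_efforts": joint torques, N m; "tcp_pos": TCP position; "eef_rot": TCP orientation; "ft_force": force on the tool from outside, world axes, zero at the start; "moment": the same for the moment, N m; "width": finger opening in mm.
Only numpy, scipy, OpenCV 4.12 (cv2) and the standard library are available. Lean on these libraries where they do the work, as an engineer would, in place of code of your own. Each camera call takes 0.05 s, during which the arm holds its last target. There are 200 camera calls.

## Working session

There is one attempt and no reset: what is moved stays moved. The work goes in short steps, Python scripts to look and compute and a tool call to move; the robot and the scene stay as the last step left them, time stands still between calls to the robot, and variables do not carry over. Pictures are saved under pics/ and viewed, about 8 in all and at most 12, crops included, and the job is handed in when it is done.

Besides the shell and the picture viewer there is one more tool, called after "Emit:" by a JSON object that holds its "fn" and its "kwargs". drive_tool: Moves the arm, as the interface text tells. Its arguments: {"type":"object","properties":{"targets":{"type":"string"},"newtons":{"type":"number"}},"required":["targets"]}

```bash
mkdir -p pics; ls; python3 - <<'E'
from workcell import get_state, read_camera, tcp_to_grasp
import cv2
s=get_state(); print({k:s[k] for k in('time_s','tcp_pos','eef_rot','ft_force','width')}, tcp_to_grasp)
for n in('scene','top'):
    c=read_camera(n); cv2.imwrite(f'pics/{n}0.png',c['pixels']); print(n,c['K'],c['position'],c['rotation'])
E
```

```text
pics
{'time_s': 0.0, 'tcp_pos': array([291.96272414, 663.08269542, 230.39450527]), 'eef_rot': array([ 0.69187707,  0.14500982,  0.69204512, -0.14612261]), 'ft_force': array([-0.59851696, -0.39389433, -0.00426508]), 'width': 85.39758991219172} 18.700000000000003
scene [[417.6853005    0.         285.69645745]
 [  0.         417.6853005  210.29505561]
 [  0.           0.           1.        ]] [1319.24353055  216.74642073  751.97965269] [-0.25407376  0.53420448  0.72906004 -0.34430156]
top [[393.48864852   0.         278.70536527]
 [  0.         393.48864852 205.99213   ]
 [  0.           0.           1.        ]] [ 390.5321049   -44.25098243 1106.35351901] [-0.07525496  0.7130153  -0.69458     0.05919884]
```

View pics/scene0.png

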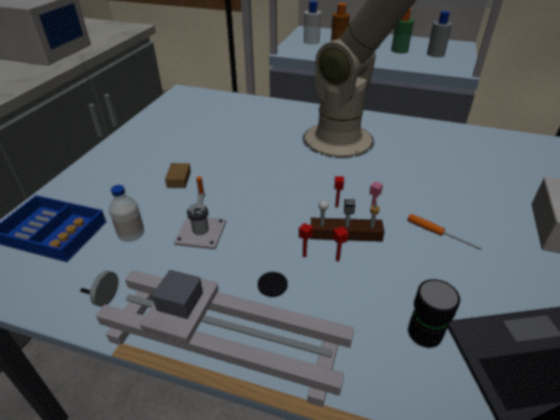

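View pics/top0.png

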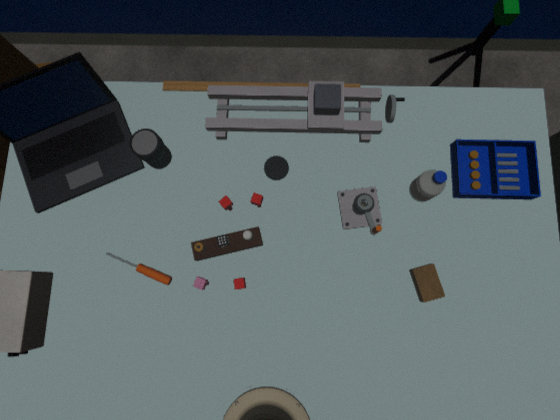

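The scene view shows the rack near (345,228) with the target in the middle hole (349,206), the collet at (200,225), the knob at (200,182), and red/pink look-alike posts around the rack. The top view shows the target block at about (222,240), the nut at (364,203), and the knob at (378,228).

```bash
cat > h.py <<'E'
import numpy as np, cv2
from scipy.spatial.transform import Rotation as R
from workcell import get_state, read_camera, tcp_to_grasp
def rot(q): return R.from_quat(np.r_[q[1:],q[0]]).as_matrix()
def ray(c,p):
    d=rot(c['rotation'])@np.linalg.solve(c['K'],[p[0],p[1],1.]); return np.array(c['position']),d/np.linalg.norm(d)
def onz(c,p,z):
    o,d=ray(c,p); return o+d*(z-o[2])/d[2]
def tri(c1,p1,c2,p2):
    o1,d1=ray(c1,p1);o2,d2=ray(c2,p2)
    t=np.linalg.lstsq(np.c_[d1,-d2],o2-o1,rcond=None)[0]
    a,b=o1+t[0]*d1,o2+t[1]*d2; return (a+b)/2,np.linalg.norm(a-b)
def proj(c,X):
    v=c['K']@(rot(c['rotation']).T@(np.array(X)-c['position'])); return v[:2]/v[2]
E
python3 - <<'E'
from h import *
s=read_camera('scene');t=read_camera('top')
print('tcp',proj(s,[292,663,231]),proj(t,[292,663,231]),'base',proj(t,[0,0,0]),proj(s,[0,0,0]))
print(rot(get_state()['eef_rot']))
big=lambda c,x,y,w,h,k:cv2.resize(c['pixels'][y:y+h,x:x+w],None,fx=k,fy=k,interpolation=cv2.INTER_CUBIC)
a=np.vstack([big(s,165,165,240,90,3.3),np.zeros((4,792,3),np.uint8),big(t,180,170,220,80,3.6)])
cv2.imwrite('pics/crop1.png',np.clip(a*1.6,0,255).astype(np.uint8)); print(a.shape)
E
```

```text
tcp [596.13348796 154.48710024] [-38.49049742 318.67116315] base [265.91507327 435.86071241] [337.8145353  138.81718841]
[[-2.72548879e-04  4.02968902e-01  9.15213631e-01]
 [-9.41740421e-04  9.15213155e-01 -4.02968973e-01]
 [-9.99999519e-01 -9.71722412e-04  1.30051784e-04]]
(589, 792, 3)
```

View pics/crop1.png

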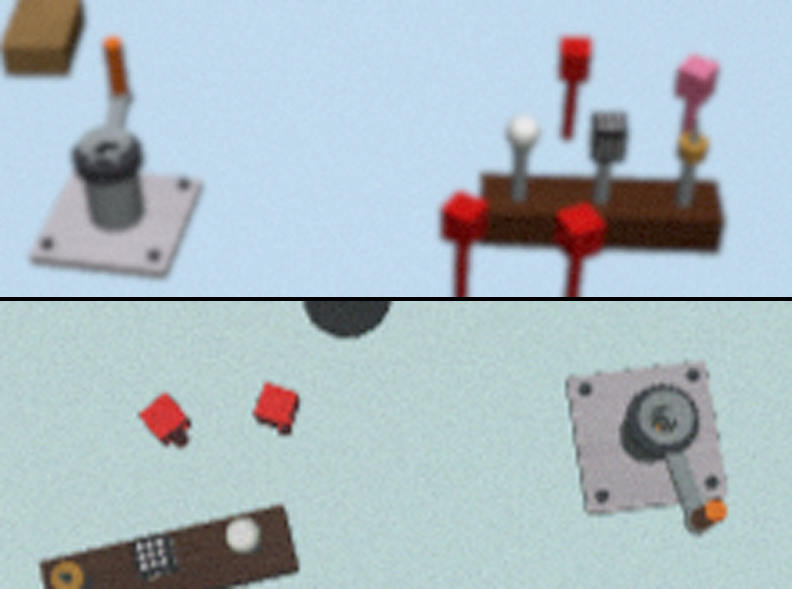

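The crop shows the dotted block upright in the middle hole, with the ball on its right and the pointer on its left. The mouth is at top-view (365,202) and the knob top at (378.6,228). Next I'll refine these with colour masks and triangulate them.

```bash
python3 - <<'E'
from h import *
s=read_camera('scene');t=read_camera('top')
def roi(m,x0,y0,x1,y1):
    r=np.zeros_like(m); r[y0:y1,x0:x1]=m[y0:y1,x0:x1]; return r
def cen(m): y,x=np.nonzero(m); return np.array([x.mean(),y.mean()]),len(x),(x.min(),x.max(),y.min(),y.max())
H=lambda c:cv2.cvtColor(c['pixels'],cv2.COLOR_BGR2HSV)
hs,ht=H(s),H(t)
# knob
kt=roi(cv2.inRange(ht,(5,150,120),(20,255,255)),370,220,390,236); ks=roi(cv2.inRange(hs,(5,130,80),(20,255,255)),190,170,210,200)
print('knob',cen(kt),cen(ks))
# dots
g=cv2.cvtColor(t['pixels'],cv2.COLOR_BGR2GRAY)
k=cv2.resize(g[228:254,208:238],None,fx=8,fy=8,interpolation=cv2.INTER_CUBIC)
sat=cv2.resize(ht[228:254,208:238,1],None,fx=8,fy=8,interpolation=cv2.INTER_CUBIC)
m=((k>95)&(sat<110)).astype(np.uint8); n,l,st,ce=cv2.connectedComponentsWithStats(m)
for i in range(1,n):
    if st[i,4]>30: print(ce[i]/8+[208-.4375,228-.4375],st[i,4])
# collet nut in top: dark ring vs mouth
print('scene block')
gs=cv2.cvtColor(s['pixels'],cv2.COLOR_BGR2GRAY)
b=roi(cv2.inRange(hs,(0,0,0),(179,110,90)),340,195,362,215); print(cen(b))
print(gs[196:216,342:360])
print('brown',cv2.minAreaRect(cv2.findNonZero(roi(cv2.inRange(ht,(0,60,20),(15,255,90)),185,222,270,265))))
for box in((215,192,236,212),(246,190,268,210),(190,272,212,292),(230,274,250,294)):
    mm=roi(cv2.inRange(ht,(160,60,60),(179,255,255))|cv2.inRange(ht,(0,150,60),(4,255,255)),*box); c=cen(mm)[0]; print('red',c,onz(t,c,95))
for nm,p,z in(('mouth',(365,202),88),('block',(222.5,240.6),110),('knob',(378.6,228.1),127)): print(nm,onz(t,p,z))
for nm,p,q in(('mouth',(365,202),(197.7,210.5)),('block',(222.5,240.6),(349.5,201.4)),('knob',(378.6,228.1),(199,177.7))): print(nm,tri(t,p,s,q))
E
```

```text
knob (array([378.22222222, 227.5       ]), 18, (np.int64(376), np.int64(380), np.int64(226), np.int64(229))) (array([198.71428571, 178.5       ]), 14, (np.int64(197), np.int64(200), np.int64(177), np.int64(180)))
[219.8203935  231.13432689] 12732
[223.87632979 236.61303191] 47
[218.1953125  237.81770833] 48
[218.98263889 240.69791667] 36
[219.44134615 243.30096154] 65
[234.23420699 252.6999328 ] 744
scene block
(array([348.84313725, 206.76470588]), 153, (np.int64(344), np.int64(354), np.int64(200), np.int64(214)))
[[132 136 133 132 133 134 134 132 133 132 132 133 133 133 133 133 134 132]
 [133 132 129 129 129 128 129 129 128 127 129 128 128 131 132 133 134 133]
 [132 128 119 115 115 115 114 114 113 114 114 116 117 126 131 132 133 133]
 [131 120 100  85  89  90  86  92  90  89  91  91 101 119 129 132 133 133]
 [130 115  83  66  74  73  73  79  80  76  83  78  89 114 129 131 134 133]
 [128 113  79  55  67  70  68  75  74  73  76  72  84 112 127 132 133 132]
 [130 113  79  52  62  71  68  75  75  72  74  72  81 109 128 132 132 131]
 [129 111  78  52  60  67  66  73  76  69  71  69  75 1
[... 1038 characters left out ...]
01190476 201.98809524] [592.50817396 123.13097738  95.        ]
red [256.51578947 198.69473684] [603.33687073  40.50543873  95.        ]
red [199.83636364 282.65454545] [382.64452662 175.81065436  95.        ]
red [238.87628866 283.06185567] [384.42481476  76.68268444  95.        ]
mouth [ 602.74223518 -244.84233334   88.        ]
block [489.23452882 121.63754069 110.        ]
knob [ 528.92561508 -270.05969831  127.        ]
mouth (array([ 603.58467819, -244.00113521,   78.59852464]), np.float64(5.64319427647733))
block (array([489.09346203, 122.94234333, 109.05820767]), np.float64(2.3200428722461894))
knob (array([ 528.80067063, -269.45091912,  124.56276202]), np.float64(2.437653674201549))
```

```bash
python3 - <<'E'
from h import *
t=read_camera('top')
az=lambda p,q,z:np.degrees(np.arctan2(*(onz(t,q,z)-onz(t,p,z))[1::-1]))
print('rack x az from edge',az((191.4,242.2),(258.9,226.7),35)+90,'dots',az((219.44,243.3),(218.2,237.82),110))
b=np.array([489.2,122.,0]);d=b-[292.18,663.5,0]
M=rot(get_state()['eef_rot']);print(np.round(M.T@d,1), 'y az',np.degrees(np.arctan2(M[1,1],M[0,1])))
E
```

```text
rack x az from edge 14.50660141008889 dots 15.94325053190235
[ 2.000e-01 -4.162e+02  3.985e+02] y az 66.23847817512713
```

Emit:
{"fn": "drive_tool", "kwargs": {"targets": "0 0 -0.042 0.040 5; 0 0 -0.084 0.080 10; 0 0 -0.125 0.120 15; 0 0 -0.167 0.160 20; 0 0 -0.208 0.200 26; 0 0 -0.250 0.240 31; 0 0 -0.292 0.280 36; 0 0 -0.340 0.325 42; 0 0 -0.385 0.365 47; 0 0 -0.416 0.3985 51.4", "newtons": 40}}

```text
time_s: 1.6
tcp_pos: [489.7, 119.5, 231.7]
eef_rot: [0.56, 0.433, 0.559, -0.432]
ft_force: [0.9, -0.1, 0.5]
width: 85.4
```

Emit:
{"fn": "drive_tool", "kwargs": {"targets": "0 0 0 0 0; 0 0 0 0 0"}}

```text
time_s: 1.85
tcp_pos: [489.1, 122.8, 231.3]
eef_rot: [0.56, 0.431, 0.561, -0.431]
ft_force: [0.3, 0.6, -0.4]
width: 85.5
```

```bash
python3 - <<'E'
from h import *
s=read_camera('scene');t=read_camera('top')
st=get_state();print(st['tcp_pos'],st['ft_force'],st['joint_pos'],st['width']);M=rot(st['eef_rot']);print(M.round(3),np.degrees(np.arctan2(M[1,1],M[0,1])))
print('tcp proj',proj(s,st['tcp_pos']),proj(t,st['tcp_pos']))
a=np.hstack([cv2.resize(s['pixels'][130:250,290:410],None,fx=3.2,fy=3.2),cv2.resize(t['pixels'][180:300,160:280],None,fx=3.2,fy=3.2)])
cv2.imwrite('pics/over.png',np.clip(a*1.6,0,255).astype(np.uint8))
E
```

```text
[488.81262686 123.63259475 231.23108345] [-0.08039228  1.02044236 -0.39260698] [-0.56786042  0.34436226  0.27547231  2.1101172  -0.14313785  0.70431938
  0.06308569] 85.60557949332951
[[-0.     0.966  0.259]
 [ 0.     0.259 -0.966]
 [-1.    -0.    -0.001]] 14.983163629442748
tcp proj [354.57093974 159.7811461 ] [212.92967181 235.18154738]
```

View pics/over.png

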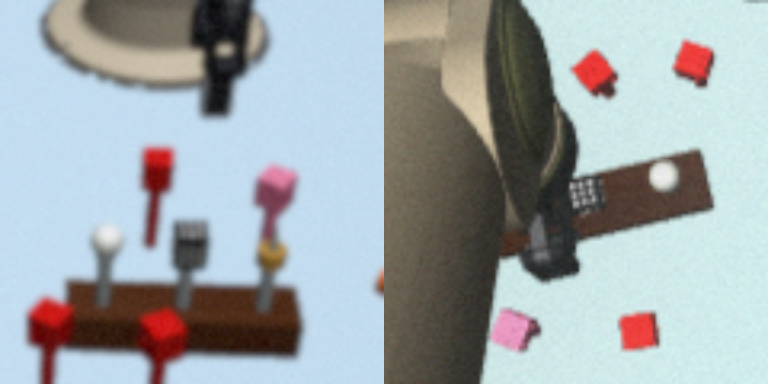

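The view shows the gripper above the dotted block in clear air, with nothing touching and the ball, pointer and look-alikes clear of the open fingers. I'll descend and grip.

Emit:
{"fn": "drive_tool", "kwargs": {"targets": "0 0.05 0 0 0; 0 0.1 0 0 0; 0 0.14 0 0 0; 0 0.157 0 0 0; 0 0.157 0 0 0; 120 0.157 0 0 0; 200 0.157 0 0 0; 255 0.157 0 0 0; 255 0.157 0 0 0; 255 0.157 0 0 0", "newtons": 40}}

```text
time_s: 3.2
tcp_pos: [489.7, 122.4, 75.0]
eef_rot: [0.561, 0.432, 0.56, -0.431]
ft_force: [-0.6, -0.0, 6.5]
width: 25.4
```

Emit:
{"fn": "drive_tool", "kwargs": {"targets": "255 0 0 0 0; 255 0 0 0 0; 255 0 0 0 0"}}

```text
time_s: 3.58
tcp_pos: [489.7, 122.4, 75.0]
eef_rot: [0.561, 0.432, 0.56, -0.431]
ft_force: [-0.4, 0.0, 6.0]
width: 25.3
```

Emit:
{"fn": "drive_tool", "kwargs": {"targets": "255 -0.010 0 0 0; 255 -0.020 0 0 0; 255 -0.035 0 0 0; 255 -0.06 0 0 0; 255 -0.09 0 0 0; 255 -0.12 0 0 0; 255 -0.15 0 0 0; 255 -0.15 0 0 0; 255 -0.15 0 0 0"}}

```text
time_s: 4.7
tcp_pos: [488.8, 122.2, 224.3]
eef_rot: [0.56, 0.431, 0.56, -0.431]
ft_force: [-0.6, 0.2, -0.8]
width: 25.3
```

```bash
python3 - <<'E'
from h import *
s=read_camera('scene');t=read_camera('top')
st=get_state();print(st['tcp_pos'],st['ft_force'],st['moment'],st['width']);M=rot(st['eef_rot'])
b=np.array([603.,-244.6,0]);print(np.round(M.T@(b-[489.2,122,0]),1))
a=np.hstack([cv2.resize(s['pixels'][110:250,280:420],None,fx=2.8,fy=2.8),cv2.resize(t['pixels'][160:300,160:300],None,fx=2.8,fy=2.8)])
cv2.imwrite('pics/lift.png',np.clip(a*1.6,0,255).astype(np.uint8))
E
```

```text
[488.59671509 122.05287535 223.62101733] [-0.67464013 -0.90157639 -0.74121021] [ 0.00738057 -0.00606438  0.04245621] 25.784621880109015
[  0.   16.1 383.5]
```

View pics/lift.png

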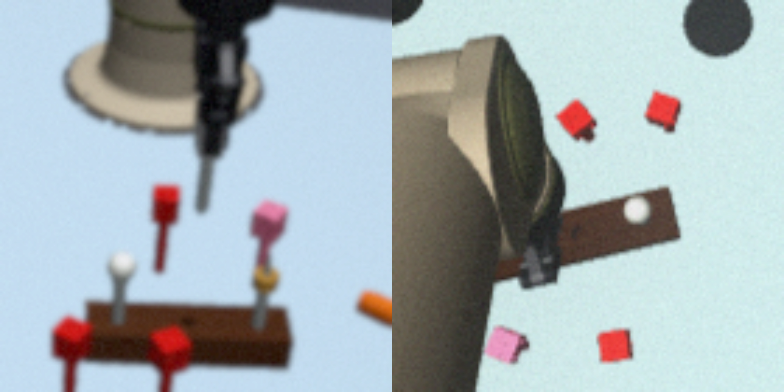

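The target is out and hanging straight, with the hole empty and the neighbours in place. I'll carry it over the collet.

Emit:
{"fn": "drive_tool", "kwargs": {"targets": "255 0 0.002 0.035 0; 255 0 0.004 0.085 0; 255 0 0.006 0.135 0; 255 0 0.008 0.185 0; 255 0 0.010 0.235 0; 255 0 0.012 0.285 0; 255 0 0.014 0.330 0; 255 0 0.0161 0.365 0; 255 0 0.0161 0.3835 0; 255 0 0.0161 0.3835 0"}}

```text
time_s: 6.05
tcp_pos: [602.5, -245.1, 223.4]
eef_rot: [0.56, 0.431, 0.56, -0.432]
ft_force: [-0.6, 0.4, -1.0]
width: 25.6
```

Emit:
{"fn": "drive_tool", "kwargs": {"targets": "255 0 0 0 0; 255 0 0 0 0; 255 0 0 0 0"}}

```text
time_s: 6.42
tcp_pos: [603.1, -243.3, 224.5]
eef_rot: [0.561, 0.431, 0.561, -0.431]
ft_force: [-0.0, -0.2, -1.0]
width: 25.5
```

```bash
python3 - <<'E'
from h import *
s=read_camera('scene');t=read_camera('top')
st=get_state();print(st['tcp_pos'],st['ft_force'],st['joint_pos'],st['width']);M=rot(st['eef_rot']);print(M.round(3))
print('foot exp',proj(s,[603,-244.6,160]),'mouth',proj(s,[603,-244.6,88]),proj(t,[603,-244.6,160]),proj(t,[603,-244.6,88]))
a=np.hstack([cv2.resize(s['pixels'][130:260,150:250],None,fx=4,fy=4,interpolation=2),cv2.resize(t['pixels'][140:270,300:400],None,fx=4,fy=4,interpolation=2)])
cv2.imwrite('pics/col.png',np.clip(a*1.7,0,255).astype(np.uint8))
E
```

```text
[ 603.09273102 -243.78015597  224.49493138] [-0.07193637 -0.40879366 -0.28288563] [ 0.10323216  0.52906797  0.29420434  1.79996783 -0.19793216  0.84104779
  0.75163791] 25.522126697240648
[[ 0.     0.966  0.257]
 [ 0.     0.257 -0.966]
 [-1.     0.    -0.   ]]
foot exp [192.00403827 184.10253378] mouth [195.97827244 207.26153775] [370.63416605 196.03187365] [364.90609328 201.90180822]
```

View pics/col.png

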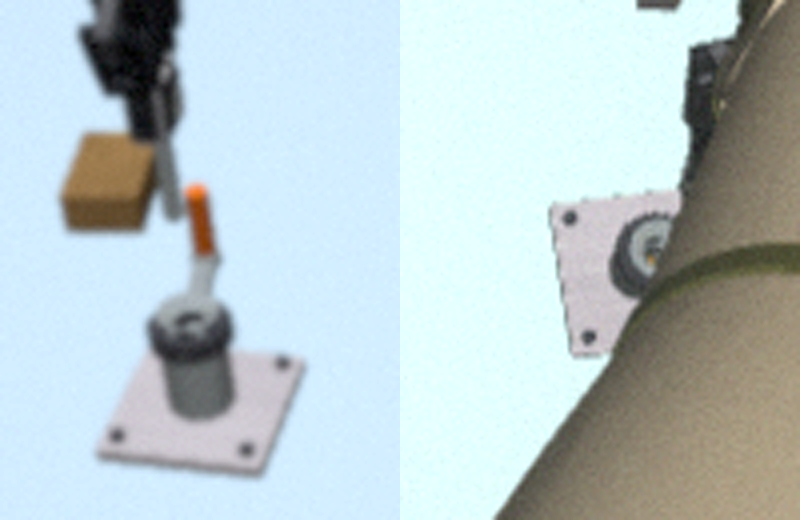

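Foot seen at scene (193,184.5) against (192,184.1) expected, so it is aligned over the mouth to within the cone's capture range. I'll descend in stages.

Emit:
{"fn": "drive_tool", "kwargs": {"targets": "255 0.025 0 0 0; 255 0.050 0 0 0; 255 0.065 0 0 0; 255 0.070 0 0 0; 255 0.073 0 0 0; 255 0.076 0 0 0; 255 0.079 0 0 0; 255 0.079 0 0 0"}}

```text
time_s: 7.52
tcp_pos: [603.0, -244.4, 145.3]
eef_rot: [0.56, 0.431, 0.56, -0.431]
ft_force: [0.7, -0.1, 0.1]
width: 25.5
```

Emit:
{"fn": "drive_tool", "kwargs": {"targets": "255 0.0025 0 0 0; 255 0.005 0 0 0; 255 0.0075 0 0 0; 255 0.010 0 0 0; 255 0.010 0 0 0"}}

```text
time_s: 8.15
tcp_pos: [602.9, -244.3, 135.0]
eef_rot: [0.56, 0.431, 0.561, -0.431]
ft_force: [0.4, 0.5, -1.0]
width: 25.5
```

Emit:
{"fn": "drive_tool", "kwargs": {"targets": "255 0.004 0 0 0; 255 0.008 0 0 0; 255 0.012 0 0 0; 255 0.016 0 0 0; 255 0.020 0 0 0; 255 0.022 0 0 0; 255 0.022 0 0 0"}}

```text
time_s: 9.02
tcp_pos: [602.9, -244.4, 113.1]
eef_rot: [0.56, 0.431, 0.56, -0.431]
ft_force: [0.7, 0.3, 0.1]
width: 25.7
```

Emit:
{"fn": "drive_tool", "kwargs": {"targets": "255 0.002 0 0 0; 255 0.004 0 0 0; 255 0.006 0 0 0; 255 0.006 0 0 0"}}

```text
time_s: 9.52
tcp_pos: [603.0, -244.7, 107.2]
eef_rot: [0.56, 0.431, 0.56, -0.431]
ft_force: [0.8, -1.3, -1.2]
width: 25.6
```

Emit:
{"fn": "drive_tool", "kwargs": {"targets": "255 0.001 0 0 0; 255 0.002 0 0 0; 255 0.003 0 0 0; 255 0.004 0 0 0; 255 0.004 0 0 0"}}

```text
time_s: 10.15
tcp_pos: [603.0, -244.5, 103.1]
eef_rot: [0.56, 0.431, 0.56, -0.431]
ft_force: [0.8, -1.6, 0.1]
width: 25.3
```

Emit:
{"fn": "drive_tool", "kwargs": {"targets": "255 0.001 0 0 0; 255 0.002 0 0 0; 255 0.003 0 0 0; 255 0.004 0 0 0; 255 0.004 0 0 0"}}

```text
time_s: 10.78
tcp_pos: [603.0, -244.4, 99.1]
eef_rot: [0.56, 0.431, 0.56, -0.431]
ft_force: [0.7, -1.9, -1.4]
width: 25.5
```

Emit:
{"fn": "drive_tool", "kwargs": {"targets": "255 0.001 0 0 0; 255 0.002 0 0 0; 255 0.002 0 0 0"}}

```text
time_s: 11.15
tcp_pos: [603.0, -244.4, 97.1]
eef_rot: [0.56, 0.431, 0.56, -0.431]
ft_force: [-0.2, -1.6, -0.8]
width: 25.2
```

Emit:
{"fn": "drive_tool", "kwargs": {"targets": "255 0.001 0 0 0; 255 0.0015 0 0 0; 255 0.0015 0 0 0"}}

```text
time_s: 11.52
tcp_pos: [603.0, -244.4, 95.7]
eef_rot: [0.56, 0.431, 0.56, -0.431]
ft_force: [0.7, -2.1, 0.3]
width: 25.9
```

```bash
python3 - <<'E'
from h import *
s=read_camera('scene')
st=get_state();print(st['tcp_pos'],st['ft_force'],st['moment'])
for z in(88,100,130): print(z,proj(s,[603,-244.6,z]))
a=cv2.resize(s['pixels'][140:260,140:260],None,fx=5,fy=5,interpolation=2)
cv2.imwrite('pics/ins.png',np.clip(a*1.7,0,255).astype(np.uint8))
E
```

```text
[ 603.00678582 -244.45969843   95.74394754] [ 0.25869188 -2.64014997  0.18838799] [-0.54662371 -0.16184006 -0.04728411]
88 [195.97827244 207.26153775]
100 [195.33992556 203.54170716]
130 [193.70279038 194.00165021]
```

View pics/ins.png

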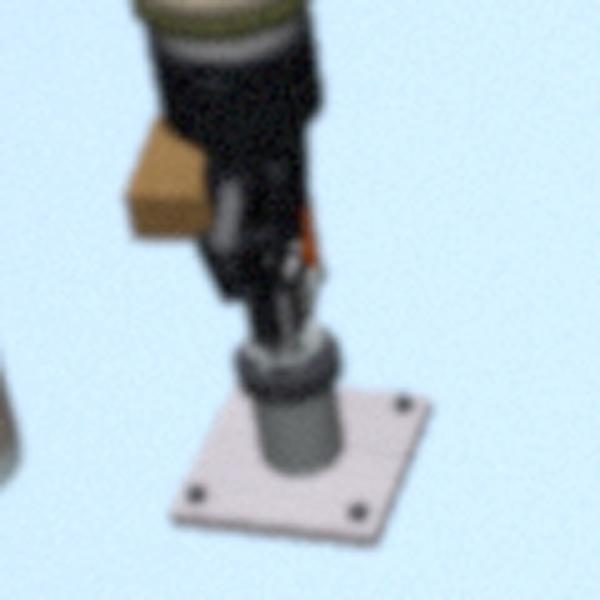

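Emit:
{"fn": "drive_tool", "kwargs": {"targets": "255 0.0005 0 0 0; 255 0.001 0 0 0; 255 0.001 0 0 0"}}

```text
time_s: 11.95
tcp_pos: [603.1, -244.5, 95.1]
eef_rot: [0.56, 0.431, 0.56, -0.431]
ft_force: [-0.2, -2.5, 5.0]
width: 25.3
```

Emit:
{"fn": "drive_tool", "kwargs": {"targets": "255 0.0005 0 0 0; 255 0.001 0 0 0; 255 0.001 0 0 0"}}

```text
time_s: 12.32
tcp_pos: [603.2, -244.6, 95.0]
eef_rot: [0.561, 0.432, 0.56, -0.431]
ft_force: [-1.3, -0.7, 12.3]
width: 25.7
```

The push rose to 12 N with the tool stopped at z=95.0. It gripped at 75.0 with the foot at 10, so the foot is now at about 30, which is the seat height. I'll release part way, then lift.

Emit:
{"fn": "drive_tool", "kwargs": {"targets": "255 -0.0005 0 0 0; 190 -0.0005 0 0 0; 150 -0.0005 0 0 0; 120 -0.0005 0 0 0; 120 -0.0005 0 0 0; 120 -0.0005 0 0 0"}}

```text
time_s: 13.08
tcp_pos: [602.9, -244.3, 94.1]
eef_rot: [0.56, 0.431, 0.561, -0.431]
ft_force: [-0.2, 0.7, -1.0]
width: 45.2
```

Emit:
{"fn": "drive_tool", "kwargs": {"targets": "120 -0.010 0 0 0; 120 -0.03 0 0 0; 120 -0.06 0 0 0; 120 -0.09 0 0 0; 120 -0.12 0 0 0; 120 -0.12 0 -0.05 0; 120 -0.12 0 -0.10 0; 120 -0.12 0 -0.15 0; 120 -0.12 0 -0.15 0"}}

```text
time_s: 14.2
tcp_pos: [564.2, -95.2, 215.7]
eef_rot: [0.561, 0.43, 0.562, -0.429]
ft_force: [0.6, -0.1, 0.0]
width: 45.2
```

```bash
python3 - <<'E'
from h import *
s=read_camera('scene');t=read_camera('top')
st=get_state();print(st['tcp_pos'],st['ft_force'],st['width'],st['time_s'])
for z in(88,100,130): print(z,proj(s,[603,-244.6,z]),proj(t,[603,-244.6,z]))
k=lambda c:cv2.inRange(cv2.cvtColor(c['pixels'],cv2.COLOR_BGR2HSV),(5,150,110),(20,255,255))
a=np.hstack([cv2.resize(s['pixels'][160:260,150:230],None,fx=5,fy=5,interpolation=2),cv2.resize(t['pixels'][160:260,325:405],None,fx=5,fy=5,interpolation=2)])
cv2.imwrite('pics/rel.png',np.clip(a*1.7,0,255).astype(np.uint8))
E
```

```text
[565.05035979 -99.31905188 215.714985  ] [ 0.17123663 -0.44334494  0.38970958] 45.28112868307358 14.3
88 [195.97827244 207.26153775] [364.90609328 201.90180822]
100 [195.33992556 203.54170716] [365.80580719 200.97981195]
130 [193.70279038 194.00165021] [368.14842944 198.57917217]
```

View pics/rel.png

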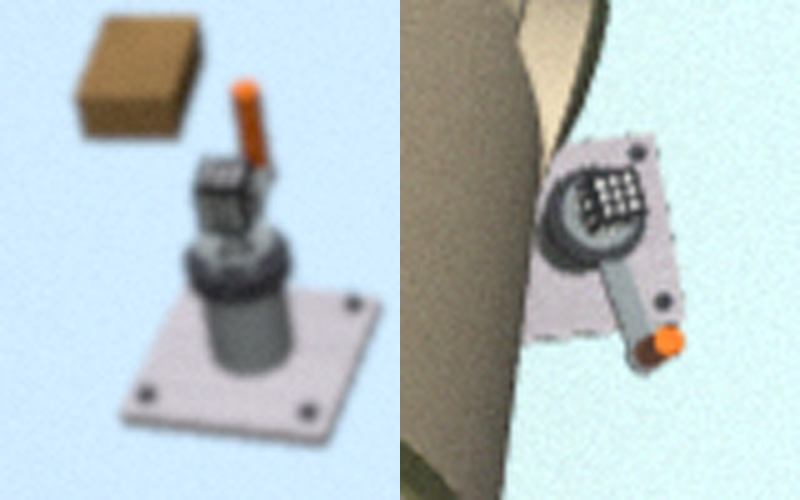

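The top and scene views show the target upright in the collet. The block top is at scene (195,193) against (193.7,194.0) predicted for z=130, so it is home. The knob is unmoved. Next I'll go over it with the jaws set tangentially.

Emit:
{"fn": "drive_tool", "kwargs": {"targets": "120 0 -0.004 0.008 8; 120 0 -0.012 0.024 17; 120 0 -0.021 0.041 26; 120 0 -0.030 0.059 35; 120 0 -0.039 0.077 44; 120 0 -0.048 0.095 53; 120 0 -0.057 0.113 62; 120 0 -0.066 0.131 71; 120 0 -0.074 0.147 80; 120 0 -0.078 0.1552 86.1"}}

```text
time_s: 15.55
tcp_pos: [528.4, -272.5, 215.2]
eef_rot: [0.113, 0.698, 0.112, -0.698]
ft_force: [1.0, 0.3, -0.0]
width: 45.3
```

Emit:
{"fn": "drive_tool", "kwargs": {"targets": "120 0 0 0 0; 120 0 0 0 0; 120 0 0 0 0"}}

```text
time_s: 15.92
tcp_pos: [529.1, -269.2, 214.4]
eef_rot: [0.116, 0.698, 0.116, -0.697]
ft_force: [-0.0, -0.4, 0.4]
width: 45.2
```

```bash
python3 - <<'E'
from h import *
st=get_state();print(st['tcp_pos'],st['ft_force'],st['joint_pos']);M=rot(st['eef_rot']);print(M.round(3),np.degrees(np.arctan2(M[1,1],M[0,1])))
print(M.T@(np.array([528.9,-269.8,86])-st['tcp_pos']))
E
```

```text
[ 529.06055591 -269.20422246  214.43398279] [-0.00404773 -0.4053329   0.35254477] [-0.10399915  0.55401401  0.72841894  1.95485299 -0.50033641  0.81944907
 -0.34000568]
[[ 0.     0.323 -0.946]
 [ 0.    -0.946 -0.323]
 [-1.    -0.    -0.   ]] -71.17132944437552
[128.43377757   0.53021866   0.39027065]
```

Emit:
{"fn": "drive_tool", "kwargs": {"targets": "120 0.04 0 0 0; 120 0.08 0 0 0; 120 0.11 0 0 0; 120 0.127 0 0 0; 120 0.127 0 0 0; 165 0.127 0 0 0; 165 0.127 0 0 0; 165 0.127 0 0 0", "newtons": 60}}

```text
time_s: 16.92
tcp_pos: [529.3, -269.5, 88.0]
eef_rot: [0.115, 0.698, 0.115, -0.697]
ft_force: [-0.2, 0.0, 0.1]
width: 30.1
```

Emit:
{"fn": "drive_tool", "kwargs": {"targets": "165 0 -0.002 0 0; 165 0 -0.004 0 0; 165 0 -0.005 0 0; 165 0 -0.005 0 0"}}

```text
time_s: 17.42
tcp_pos: [527.3, -264.5, 87.3]
eef_rot: [-0.115, -0.698, -0.115, 0.698]
ft_force: [-0.4, -0.2, 0.5]
width: 30.2
```

Emit:
{"fn": "drive_tool", "kwargs": {"targets": "165 0 -0.001 0 0; 165 0 -0.002 0 0; 165 0 -0.003 0 0; 165 0 -0.003 0 0"}}

```text
time_s: 17.92
tcp_pos: [526.6, -262.6, 87.3]
eef_rot: [0.115, 0.698, 0.114, -0.698]
ft_force: [1.6, -4.2, -3.4]
width: 30.2
```

```bash
cat > f.py <<'E'
from h import *
s=get_state();C=np.array([603.0,-244.5]);M=rot(s['eef_rot']);F=s['ft_force'];y=M[:,1]
print('t',s['time_s'],'F along tool xyz',(M.T@F).round(2),'tcp',s['tcp_pos'].round(1),'w',round(s['width'],1))
# knob centre = tcp + y*(w/2-8)... pushing pad is +y
k=s['tcp_pos'][:2]+y[:2]*(s['width']/2-8); print('knob az',np.degrees(np.arctan2(*(k-C)[::-1]))%360,'r',np.linalg.norm(k-C),'tool y az',np.degrees(np.arctan2(y[1],y[0])))
E
python3 f.py
```

```text
t 17.925 F along tool xyz [ 3.45  4.49 -0.15] tcp [ 526.6 -262.6   87.3] w 30.2
knob az 198.50544996501284 r 78.11849945512535 tool y az -71.28694340761557
```

Emit:
{"fn": "drive_tool", "kwargs": {"targets": "165 0 -0.00272 -0.0003 2; 165 0 -0.00542 -0.0007 4; 165 0 -0.00811 -0.0012 6; 165 0 -0.0108 -0.00175 8; 165 0 -0.01344 -0.0024 10"}}

```text
time_s: 18.55
tcp_pos: [524.9, -250.4, 87.5]
eef_rot: [0.054, 0.706, 0.052, -0.705]
ft_force: [2.7, -7.8, -5.9]
width: 30.1
```

```bash
python3 f.py
```

```text
t 18.55 F along tool xyz [ 5.98  8.07 -1.48] tcp [ 524.9 -250.4   87.5] w 30.1
knob az 189.49500157382275 r 78.09983518804174 tool y az -81.42304407287813
```

Emit:
{"fn": "drive_tool", "kwargs": {"targets": "165 0 0 0 0; 165 0 0 0 0"}}

```text
time_s: 18.8
tcp_pos: [524.8, -249.9, 87.4]
eef_rot: [0.054, 0.705, 0.052, -0.705]
ft_force: [2.0, -6.4, -4.6]
width: 30.3
```

```bash
python3 f.py
```

```text
t 18.8 F along tool xyz [ 4.59  6.65 -1.  ] tcp [ 524.8 -249.9   87.4] w 30.3
knob az 189.18096886152944 r 78.17099473921938 tool y az -81.33658078165783
```

Emit:
{"fn": "drive_tool", "kwargs": {"targets": "165 0 -0.00136 -0.00014 1; 165 0 -0.00272 -0.0003 2; 165 0 -0.00407 -0.0005 3; 165 0 -0.00542 -0.0007 4; 165 0 -0.00677 -0.0009 5; 165 0 -0.00811 -0.0012 6"}}

```text
time_s: 19.55
tcp_pos: [524.7, -242.3, 87.5]
eef_rot: [0.017, 0.707, 0.015, -0.706]
ft_force: [1.2, -8.8, -6.2]
width: 30.2
```

```bash
python3 f.py
```

```text
t 19.55 F along tool xyz [ 6.19  8.84 -0.75] tcp [ 524.7 -242.3   87.5] w 30.2
knob az 183.5729848817015 r 78.15718563248628 tool y az -87.39424673412854
```

Emit:
{"fn": "drive_tool", "kwargs": {"targets": "165 0 -0.00136 -0.00014 1; 165 0 -0.00272 -0.0003 2; 165 0 -0.00407 -0.0005 3"}}

```text
time_s: 19.92
tcp_pos: [524.9, -238.2, 87.5]
eef_rot: [-0.001, 0.708, -0.004, -0.707]
ft_force: [1.9, -8.9, -5.3]
width: 30.4
```

```bash
python3 f.py
```

```text
t 19.925 F along tool xyz [ 5.35  8.88 -1.94] tcp [ 524.9 -238.2   87.5] w 30.4
knob az 180.6636381090948 r 78.18620174176752 tool y az -90.39832262665179
```

Emit:
{"fn": "drive_tool", "kwargs": {"targets": "165 0 -0.00136 -0.00014 1; 165 0 -0.00272 -0.0003 2; 165 0 -0.00407 -0.0005 3"}}

```text
time_s: 20.3
tcp_pos: [525.2, -234.2, 87.5]
eef_rot: [-0.02, 0.707, -0.022, -0.706]
ft_force: [0.7, -8.7, -5.4]
width: 30.2
```

```bash
python3 f.py
```

```text
t 20.3 F along tool xyz [ 5.46  8.62 -1.19] tcp [ 525.2 -234.2   87.5] w 30.2
knob az 177.60241460047507 r 78.25498655668785 tool y az -93.40016117851904
```

Emit:
{"fn": "drive_tool", "kwargs": {"targets": "165 0 -0.00136 -0.00014 1; 165 0 -0.00272 -0.0003 2; 165 0 -0.00407 -0.0005 3"}}

```text
time_s: 20.68
tcp_pos: [525.8, -230.1, 87.5]
eef_rot: [-0.038, 0.706, -0.041, -0.706]
ft_force: [0.4, -8.8, -4.9]
width: 30.2
```

```bash
python3 f.py
```

```text
t 20.675 F along tool xyz [ 4.89  8.64 -1.4 ] tcp [ 525.8 -230.1   87.5] w 30.2
knob az 174.64652228411413 r 78.34098256701968 tool y az -96.40932501031257
```

Emit:
{"fn": "drive_tool", "kwargs": {"targets": "165 0 -0.00136 -0.0002 1; 165 0 -0.00272 -0.0004 2; 165 0 -0.00407 -0.0006 3"}}

```text
time_s: 21.05
tcp_pos: [526.6, -226.2, 87.4]
eef_rot: [-0.057, 0.705, -0.059, -0.704]
ft_force: [-0.4, -8.6, -4.3]
width: 30.0
```

```bash
python3 f.py
```

```text
t 21.05 F along tool xyz [ 4.31  8.58 -1.  ] tcp [ 526.6 -226.2   87.4] w 30.0
knob az 171.62749132891145 r 78.37326027000063 tool y az -99.41633239063492
```

Emit:
{"fn": "drive_tool", "kwargs": {"targets": "165 0 -0.00136 -0.0002 1; 165 0 -0.00272 -0.0004 2; 165 0 -0.00407 -0.0006 3"}}

```text
time_s: 21.42
tcp_pos: [527.7, -222.2, 87.4]
eef_rot: [-0.075, 0.703, -0.078, -0.703]
ft_force: [-1.6, -8.5, -3.9]
width: 30.1
```

```bash
python3 f.py
```

```text
t 21.425 F along tool xyz [ 3.91  8.63 -0.31] tcp [ 527.7 -222.2   87.4] w 30.1
knob az 168.67641548273468 r 78.38118372170777 tool y az -102.42078521234889
```

Emit:
{"fn": "drive_tool", "kwargs": {"targets": "165 0 -0.00136 -0.0002 1; 165 0 -0.00272 -0.0004 2; 165 0 -0.00407 -0.0006 3"}}

```text
time_s: 21.8
tcp_pos: [528.9, -218.4, 87.4]
eef_rot: [-0.094, 0.701, -0.096, -0.701]
ft_force: [-2.3, -8.5, -3.0]
width: 30.1
```

```bash
python3 f.py
```

```text
t 21.8 F along tool xyz [ 2.98  8.83 -0.04] tcp [ 528.9 -218.4   87.4] w 30.1
knob az 165.7106674350024 r 78.4434689019547 tool y az -105.42749821657932
```

Emit:
{"fn": "drive_tool", "kwargs": {"targets": "165 0 -0.00136 -0.0002 1; 165 0 -0.00272 -0.0004 2; 165 0 -0.00407 -0.0006 3"}}

```text
time_s: 22.18
tcp_pos: [530.2, -214.5, 87.4]
eef_rot: [0.112, -0.698, 0.114, 0.698]
ft_force: [-2.2, -9.2, -2.5]
width: 30.4
```

```bash
python3 f.py
```

```text
t 22.175 F along tool xyz [ 2.56  9.45 -0.87] tcp [ 530.2 -214.5   87.4] w 30.4
knob az 162.87005640911843 r 78.52212561146182 tool y az -108.43039592059323
```

Emit:
{"fn": "drive_tool", "kwargs": {"targets": "165 0 -0.00136 -0.0002 1; 165 0 -0.00272 -0.0004 2"}}

```text
time_s: 22.42
tcp_pos: [531.3, -212.1, 87.4]
eef_rot: [0.124, -0.696, 0.127, 0.696]
ft_force: [-3.6, -8.9, -2.4]
width: 30.1
```

```bash
python3 f.py
```

```text
t 22.425 F along tool xyz [2.47 9.58 0.28] tcp [ 531.3 -212.1   87.4] w 30.1
knob az 160.83630701256314 r 78.5304376856626 tool y az -110.44098580632145
```

Emit:
{"fn": "drive_tool", "kwargs": {"targets": "165 0 -0.00136 -0.0002 1; 165 0 -0.00272 -0.0004 2"}}

```text
time_s: 22.68
tcp_pos: [532.4, -209.8, 87.4]
eef_rot: [0.136, -0.693, 0.139, 0.694]
ft_force: [-3.8, -9.1, -1.8]
width: 30.2
```

```bash
python3 f.py
```

```text
t 22.675 F along tool xyz [ 1.86  9.88 -0.02] tcp [ 532.4 -209.8   87.4] w 30.2
knob az 159.01549809861731 r 78.52710097959125 tool y az -112.45017563152908
```

Emit:
{"fn": "drive_tool", "kwargs": {"targets": "165 0 -0.00136 -0.0002 1; 165 0 -0.00272 -0.0004 2"}}

```text
time_s: 22.92
tcp_pos: [533.6, -207.6, 87.4]
eef_rot: [0.149, -0.691, 0.151, 0.691]
ft_force: [-4.4, -9.9, -1.9]
width: 30.2
```

```bash
python3 f.py
```

```text
t 22.925 F along tool xyz [ 1.91 10.83 -0.12] tcp [ 533.6 -207.6   87.4] w 30.2
knob az 157.15745287067472 r 78.52693017683883 tool y az -114.46172893950936
```

Emit:
{"fn": "drive_tool", "kwargs": {"targets": "165 0 -0.00136 -0.0002 1; 165 0 -0.00272 -0.0004 2"}}

```text
time_s: 23.18
tcp_pos: [534.8, -205.3, 87.4]
eef_rot: [0.161, -0.688, 0.163, 0.689]
ft_force: [-6.1, -9.6, -2.1]
width: 30.5
```

```bash
python3 f.py
```

```text
t 23.175 F along tool xyz [ 2.17 11.33  1.16] tcp [ 534.8 -205.3   87.4] w 30.5
knob az 155.41744302941146 r 78.53965847426247 tool y az -116.47178473587365
```

Emit:
{"fn": "drive_tool", "kwargs": {"targets": "165 0 -0.00136 -0.0002 1; 165 0 -0.00272 -0.0004 2"}}

```text
time_s: 23.42
tcp_pos: [536.1, -203.2, 87.4]
eef_rot: [0.173, -0.685, 0.175, 0.686]
ft_force: [-5.8, -10.3, -1.9]
width: 30.2
```

```bash
python3 f.py
```

```text
t 23.425 F along tool xyz [ 1.91 11.87  0.2 ] tcp [ 536.1 -203.2   87.4] w 30.2
knob az 153.4459776176319 r 78.54472673940339 tool y az -118.48160884760541
```

Emit:
{"fn": "drive_tool", "kwargs": {"targets": "165 0 -0.00136 -0.0002 1; 165 0 -0.00272 -0.0004 2"}}

```text
time_s: 23.68
tcp_pos: [537.5, -201.1, 87.4]
eef_rot: [0.184, -0.682, 0.187, 0.683]
ft_force: [-6.5, -10.0, -0.6]
width: 30.1
```

```bash
python3 f.py
```

```text
t 23.675 F along tool xyz [ 0.7  11.91  0.5 ] tcp [ 537.5 -201.1   87.4] w 30.1
knob az 151.58317927704357 r 78.54400486839052 tool y az -120.48800525624326
```

Emit:
{"fn": "drive_tool", "kwargs": {"targets": "165 0 -0.00136 -0.0002 1; 165 0 -0.00272 -0.0004 2"}}

```text
time_s: 23.92
tcp_pos: [538.9, -199.0, 87.3]
eef_rot: [0.196, -0.678, 0.199, 0.679]
ft_force: [-7.4, -11.0, -1.3]
width: 29.9
```

```bash
python3 f.py
```

```text
t 23.925 F along tool xyz [ 1.33 13.29  0.33] tcp [ 538.9 -199.    87.3] w 29.9
knob az 149.66474773110986 r 78.55736540994472 tool y az -122.50065943348757
```

Emit:
{"fn": "drive_tool", "kwargs": {"targets": "165 0 -0.00136 -0.0002 1; 165 0 -0.00272 -0.0004 2"}}

```text
time_s: 24.18
tcp_pos: [540.4, -197.0, 87.3]
eef_rot: [0.208, -0.675, 0.211, 0.676]
ft_force: [-8.5, -9.8, -0.8]
width: 30.1
```

```bash
python3 f.py
```

```text
t 24.175 F along tool xyz [ 0.83 12.85  1.45] tcp [ 540.4 -197.    87.3] w 30.1
knob az 147.93200852607043 r 78.5548229042493 tool y az -124.50915348047879
```

Emit:
{"fn": "drive_tool", "kwargs": {"targets": "165 0 -0.00136 -0.0002 1; 165 0 -0.00272 -0.0004 2"}}

```text
time_s: 24.42
tcp_pos: [542.0, -195.0, 87.4]
eef_rot: [0.22, -0.671, 0.223, 0.672]
ft_force: [-9.9, -9.9, 0.1]
width: 30.5
```

```bash
python3 f.py
```

```text
t 24.425 F along tool xyz [-0.06 13.88  2.04] tcp [ 542.  -195.    87.4] w 30.5
knob az 146.2238782727969 r 78.57134553399315 tool y az -126.52166090955156
```

Emit:
{"fn": "drive_tool", "kwargs": {"targets": "165 0 -0.0007 -0.0001 0.5; 165 0 -0.00136 -0.0002 1"}}

```text
time_s: 24.68
tcp_pos: [542.8, -194.0, 87.3]
eef_rot: [0.226, -0.669, 0.229, 0.67]
ft_force: [-10.6, -10.2, 0.7]
width: 30.0
```

```bash
python3 f.py
```

```text
t 24.675 F along tool xyz [-0.58 14.54  2.17] tcp [ 542.8 -194.    87.3] w 30.0
knob az 145.16393704304502 r 78.58216280323282 tool y az -127.50585470829186
```

That is about 5.5 N above the free push (8.65 N), so I'm stopping here. Now back off and lift clear.

Emit:
{"fn": "drive_tool", "kwargs": {"targets": "165 0 0.003 0 0; 150 0 0.007 0 0; 130 0 0.007 0 0; 130 0 0.007 0 0; 130 -0.03 0.007 0 0; 130 -0.07 0.007 0 0; 130 -0.11 0.007 0 0; 130 -0.13 0.007 0 0; 130 -0.13 0.007 0 0"}}

```text
time_s: 25.8
tcp_pos: [542.6, -196.5, 218.0]
eef_rot: [-0.226, 0.671, -0.225, -0.669]
ft_force: [-0.4, 0.1, 0.5]
width: 41.5
```

```bash
python3 f.py; python3 -c "
from workcell import get_state;s=get_state();print(s['joint_pos'])
from h import *;M=rot(s['eef_rot']);print(M.T@np.array([-90,150,0.]))"
```

```text
t 25.8 F along tool xyz [-0.5   0.21  0.37] tcp [ 542.6 -196.5  218. ] w 41.5
knob az 150.94814314276528 r 77.9668949855837 tool y az -127.21495696511666
[-0.39458145  0.64471713  1.03509219  1.99694724 -0.71242495  0.91409366
 -1.19866145]
[ -0.17083232 -65.02312414 162.39447079]
```

Emit:
{"fn": "drive_tool", "kwargs": {"targets": "130 0 -0.015 0.035 0; 130 0 -0.03 0.075 0; 130 0 -0.05 0.12 0; 130 0 -0.065 0.16 0; 130 0 -0.065 0.16 0; 130 0 -0.065 0.16 0"}}

```text
time_s: 26.55
tcp_pos: [454.2, -48.1, 216.8]
eef_rot: [0.225, -0.67, 0.226, 0.67]
ft_force: [-0.4, -0.3, 0.1]
width: 41.8
```

```bash
python3 - <<'E'
from h import *
s=read_camera('scene');t=read_camera('top')
st=get_state();print(st['tcp_pos'],st['ft_force'],st['time_s'])
az=np.radians(145.2);print(proj(s,[603+78*np.cos(az),-244.5+78*np.sin(az),127]),proj(s,[603,-244.5,130]))
a=np.hstack([cv2.resize(s['pixels'][150:260,150:260],None,fx=3.6,fy=3.6,interpolation=2),cv2.resize(t['pixels'][130:270,265:405],None,fx=396/140,fy=396/140,interpolation=2)])
b=cv2.resize(s['pixels'][150:270,280:480],None,fx=1.6,fy=1.6); c=np.zeros((192,792,3),np.uint8); c[:,:320]=b
cv2.imwrite('pics/end.png',np.clip(np.vstack([a,c])*1.7,0,255).astype(np.uint8))
E
```

```text
[454.47120046 -48.96525468 217.07240185] [-0.24040593  0.57122701 -0.30766061] 26.65
[221.20523283 183.7295312 ] [193.73943488 194.0090825 ]
```

View pics/end.png

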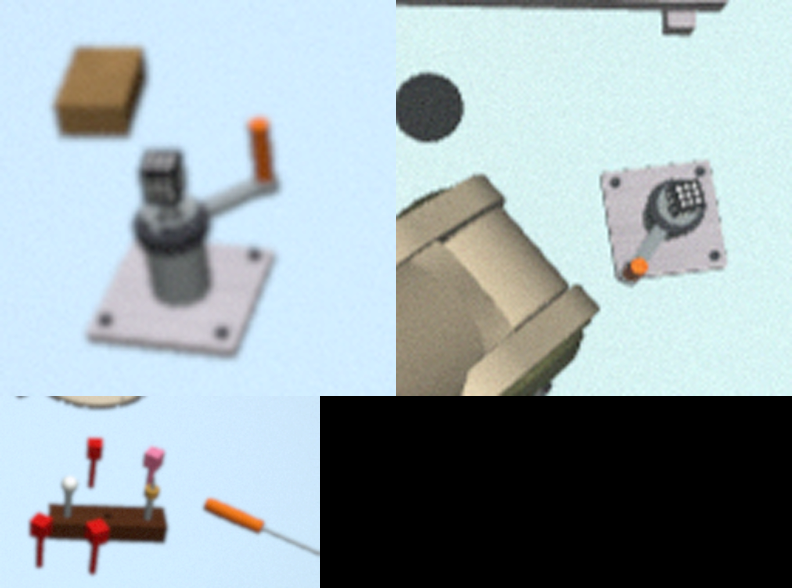

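The final view shows the target upright and at seated height: block top at scene (194.4,193.6) against (193.7,194.0) predicted. The lever has turned, with the knob at (222,184), and the other posts and bench items in view have not moved.

```bash
python3 -c "
from workcell import hand_in; print(hand_in())"
```

```text
the job is handed in; nothing more can be done
None
```

The target is seated in the collet and clamped, and I handed the job in at about 27 s of the 72 s allowed.

- **Seating:** The tool met a hard stop at z = 95.0 mm with a 12 N push. The shank's foot was then at about 30 mm, which is seat height. The final picture puts the block top within a pixel of where it should be when fully home.
- **Clamping:** I turned the lever about 53° clockwise. The jaws began to bite after roughly 36–40° (about 0.65 rad). I stopped at 14.5 N against 8.65 N free, which is about 5.5 to 5.9 N above free. Noise is roughly 0.5 N, so this should sit between the firm grip at 5 N and marking at 7 N.
- **After release:** The gripper backed off, lifted clear and was touching nothing. In the last view, the ball and pointer posts, the red and pink look-alikes and the other items in view had not moved.

Two checks did not fully agree:
- **Plunger drag:** I felt only about 1 N over the last 15 mm, less than the 2 to 8 N stated. The stop height and the pictures still agree that it is home.
- **Vertical force on the knob:** While pushing it I saw an unexplained vertical force of up to 6 N, which faded to nothing by the end.

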